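Press, add, press: build up a pile of flat tubs

ROBOT

A 6-joint arm with a two-finger parallel gripper is mounted at the origin on a cart in front of the work surface, level with it; the furniture and walls round the work are solid. World frame = base frame: x ahead of the robot, y to its left, z up, the work surface at z = 0. Lengths are in mm, angles in rad, forces in N, time in s.
With the tool pointing down it reaches from about 350 to 775 mm from the base axis. Payload 7.3 kg.
Tool frame: the origin (TCP) lies between the finger pads; the fingertips stand 14 mm ahead of it and the grasp point (between the pads) lies 5 mm behind it; z points along the fingers, y is the line along which they close (so a half turn about z gives the same grasp; the last joint's range is limited). The gripper opens to 92 mm and grips with 3 to 60 N. Pads are 19 mm wide; open, the fingers measure 130 mm over their backs; the gripper's body (75 mm by 190 mm) begins 47 mm behind the grasp point.
Start: joints at [1.064, 0.342, 1.524, -0, 1.275, -0.146], TCP at [185.323, 491.222, 240.741] pointing down, gripper open.
Joint ranges: [-2.53, 2.53], [-0.77, 2.02], [0.04, 2.7], [-1, 4.14], [0.28, 2.66], [-3.11, 3.11]. Speed limits (rad/s): [2.57, 2.57, 3.14, 3.14, 3.14, 3.14].

INTERFACE

Orientations are given as [roll, pitch, yaw] about the fixed x, y, z axes, in that order (R = Rz(yaw) Ry(pitch) Rx(roll)).
In Python, from plant import get_obs, cams, close_job gives the robot as it stands. The module is installed in compiled form; this text tells all that it offers.
- The arm moves only by the shell command python3 -m creep 'ROWS'. ROWS is JSON, a list of rows, each an object of numbers: "hand": the opening, from 0 (shut) to 1 (fully open); "tx", "ty", "tz": the shift along the tool's x, y, z in m; "spin": the turn about the tool's z in degrees. In form: [{"hand": .., "tx": .., "ty": .., "tz": .., "spin": ..}, ...]. A call has 1 to 5 rows; each row shifts and turns the commanded pose from where the row before left it, along the tool's axes as they then stand; what a row does not reach is not made up. A row lasts 1/8 s, in which the tool goes at most 62.5 mm and 10.7 degrees, less where a joint would pass 70% of its speed; a pose out of reach is approached as far as the arm can. A call is refused whole if a number of a shift passes 0.0625 or a number of a turn 10.7, either way. A call with a gripper value outside its range is refused whole. The fingers move at their own pace and stop on an object; the grip force is fixed at half the most. Time passes only in rows, so rows that do not move let the fingers close. It gives the time, the measured TCP pose, the force, the opening and the grip force at its end, in the units of the state.
- get_obs(): the state, without advancing time (a new reading comes with each control period).
- cams.capture(name): name is "side" or "top" or "wrist"; returns a dict with "color" (420x560x3 uint8, red, green, blue), "K" (3x3 intrinsics, pixels), "R" (3x3) and "t" (3): a world point X has camera coordinates R X + t. Camera axes: x right, y down, z forward; pixel columns grow to the right and rows downward; lengths in mm; the calibration is good to about 2 mm. A picture is of the moment at which its call begins. There is no depth.
- close_job(): hands the job in; it is judged then, once.
The state is a dict: "time": time; "joint_positions": joint angles; "dq": joint speeds; "tau": joint torques, N m; "tool_pos": TCP position; "tcp_rot": TCP orientation; "contact_force": force on the tool from outside, world axes, zero at the start; "moment": the same for the moment, N m; "grip_width": finger opening in mm; "finger_force": force on a finger pad.
Only numpy, scipy, OpenCV 4.12 (cv2) and the standard library are available. Lean on these libraries where they do the work, as an engineer would, in place of code of your own. Each camera call takes 0.05 s, during which the arm holds its last target. There are 200 camera calls.

TASK

Two flat oblong tubs with dark blue lids stand in a pile, the upper one only just laid on. Press down gently on the middle of the upper one for a moment with your fingertips to feel that it lies flat; then set the third, single tub of the same kind squarely on top, let go, and press that one down gently for a moment in the same way. Leave the pile where it stands, and leave the two stacked round tins as they are.

Things in the scene. Friction and masses are not known exactly. Their poses are not given: they have to be found in the camera images.
- tub_base_c (a point): Lowest tub of the pile, standing on the worktop. Oblong food tub with pale sides, slightly tapering to the foot, and a dark blue lid, 63 x 105 x 23 mm, flat rigid top and foot, about 0.15 kg. Point: its centre, half-way up (11.5 mm above its foot); x across its short side (63 mm), y along its long side, z up.
- tub_top_c (a point): Upper tub of the pile, lying loose on the lowest one, its long side along the same line; to be pressed first. Same kind of tub, 63 x 105 x 23 mm, flat rigid top and foot, about 0.15 kg. Point: its centre, half-way up (11.5 mm above its foot); x across its short side (63 mm), y along its long side, z up. Its lid is about 46 mm above the worktop.
- tub_new_c (a point): The single tub that stands alone on the worktop, to be added. Same kind of tub, 63 x 105 x 23 mm, flat rigid top and foot, about 0.15 kg. Point: its centre, half-way up (11.5 mm above its foot); x across its short side (63 mm), y along its long side, z up. Grip it across its short side. On the pile its centre is 23 mm above that of the tub below and its lid 69 mm above the worktop.
- round_top_c (a point): Upper of two stacked round tins (each 86 mm across, 40 mm high, silver lids, dark blue labels), bystanders that must stay as they are. The point is its centre, half-way up (60 mm above the worktop); z up. Behind the work, beyond x = 0.63 m, a wall shelf hangs less than 0.6 m above the worktop: keep the arm in front of it.

How it is judged:
By the outcome, as a careful person would: the job done as asked, in the order asked, and still so for the second after the job is handed in, with the robot touching nothing.
It also fails if it takes over 69 s, if anything falls off the work surface, if the arm or the gripper's body presses on something with over 40 N, if the wrist force passes 120 N, or if a joint passes its speed limit or range.

## Working session

There is one attempt and no reset: what is moved stays moved. The work goes in short steps, Python scripts to look and compute and a shell command to move; the robot and the scene stay as the last step left them, time stands still between calls to the robot, and variables do not carry over. Pictures are saved under pics/ and viewed, at most 10 in all, crops included, and the job is handed in when it is done.

```bash
mkdir -p pics; python3 - <<'E'
from plant import get_obs,cams
import cv2,pickle
o=get_obs();print({k:o[k] for k in('time','tool_pos','tcp_rot','grip_width','contact_force')})
d={}
for n in('top','side'):
    c=cams.capture(n);d[n]=c;cv2.imwrite(f'pics/{n}0.png',c['color'][...,::-1]);print(n,c['K'].tolist(),c['R'].round(3).tolist(),c['t'])
pickle.dump(d,open('c0.pkl','wb'))
E
```

```text
{'time': 0.0, 'tool_pos': array([185.13220106, 490.86396896, 240.0359541 ]), 'tcp_rot': array([-3.14005444e+00, -2.07187779e-04,  2.78079729e+00]), 'grip_width': 91.72513145613398, 'contact_force': array([-0.42972132,  0.88952752, -0.55735673])}
top [[467.77671846507116, 0.0, 282.20958032762246], [0.0, 467.77671846507116, 216.42618785666454], [0.0, 0.0, 1.0]] [[0.013, -0.999, -0.03], [-0.999, -0.011, -0.051], [0.051, 0.031, -0.998]] [ 14.76824232 497.35344273 919.46869099]
side [[541.9961461145344, 0.0, 277.35680353683915], [0.0, 541.9961461145344, 202.7342116435106], [0.0, 0.0, 1.0]] [[-0.998, -0.058, -0.024], [-0.006, 0.467, -0.884], [0.062, -0.882, -0.466]] [ 515.41174936   67.04148718 1040.77096121]
```

View pics/top0.png

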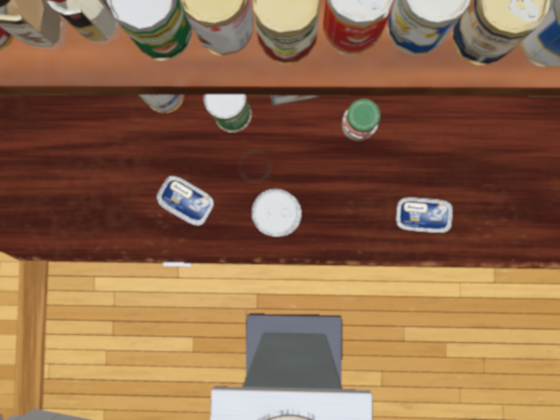

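View pics/side0.png

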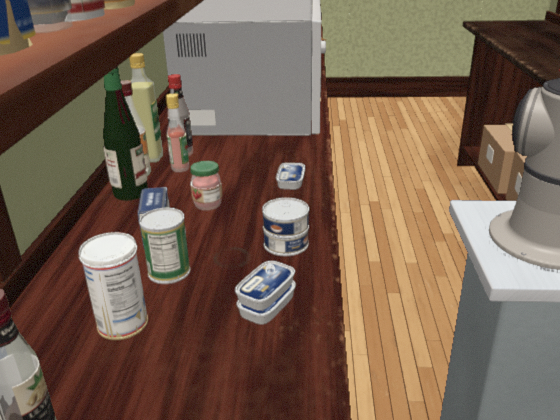

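The top view shows the pile at about (185,201), the tins at (276,213) and the single tub at (425,215). The side view confirms the same layout, with the upper tub of the pile offset slightly from the lower one.

```bash
cat > h.py <<'E'
import numpy as np,cv2
def ray(c,uv,z):
    uv=np.atleast_2d(np.asarray(uv,float)); K,R,t=c['K'],c['R'],np.ravel(c['t'])
    d=np.c_[uv,np.ones(len(uv))]@np.linalg.inv(K).T@R; C=-R.T@t
    return C+d*((z-C[2])/d[:,2])[:,None]
def proj(c,X):
    p=(np.atleast_2d(X)@c['R'].T+np.ravel(c['t']))@c['K'].T; return p[:,:2]/p[:,2:]
def tub(x,y,yaw,z):
    c,s=np.cos(yaw),np.sin(yaw); q=np.array([[-31.5,-52.5],[31.5,-52.5],[31.5,52.5],[-31.5,52.5]])
    return np.c_[q@np.array([[c,s],[-s,c]])+[x,y],np.full(4,z)]
def lid(c,box,z,name=None):
    """lid rectangle in world from a pixel box x0,y0,x1,y1: not-wood mask -> plane z -> minAreaRect"""
    x0,y0,x1,y1=box; im=c['color'][y0:y1,x0:x1].astype(int)
    m=((im[...,2]-im[...,0])>-5).astype(np.uint8)  # wood is red > blue
    n,l,st,_=cv2.connectedComponentsWithStats(m); k=1+st[1:,4].argmax(); m=(l==k).astype(np.uint8)
    m=cv2.resize(m*255,None,fx=4,fy=4,interpolation=cv2.INTER_CUBIC)>127
    ct=max(cv2.findContours(m.astype(np.uint8),0,2)[0],key=cv2.contourArea)[:,0]
    P=ray(c,(ct+.5)/4-.5+[x0,y0],z)[:,:2].astype(np.float32)
    (cx,cy),(w,h),a=cv2.minAreaRect(P)
    yaw=np.radians(a if h>w else a-90)   # x along short side
    return cx,cy,min(w,h),max(w,h),yaw
E
python3 - <<'E'
from h import *
import pickle
d=pickle.load(open('c0.pkl','rb'));t=d['top'];s=d['side']
for n,b,z,g in(('pile',(150,168,222,234),46,(185,201)),('new',(385,185,465,245),23,(425,215)),('tin',(240,180,312,245),80,(276,213))):
    print(n,np.round(lid(t,b,z),3),ray(t,g,z)[0].round(1))
A=cv2.resize(t['color'][150:250,145:245],(400,400),interpolation=2);B=cv2.resize(s['color'][250:330,225:305],(400,400),interpolation=2)
x=lid(t,(150,168,222,234),46)
def dr(I,c,P,o,f,col): cv2.polylines(I,[np.int32(((proj(c,P)-o)+.5)*f)],1,col,1)
dr(A,t,tub(x[0],x[1],x[4],46),[145,150],4,(0,255,0));dr(B,s,tub(x[0],x[1],x[4],46),[225,250],5,(0,255,0));dr(B,s,tub(x[0],x[1],x[4],23),[225,250],5,(255,255,0))
cv2.imwrite('pics/p1.png',np.hstack([A,B])[...,::-1])
E
```

```text
pile [524.347 209.016  66.544 106.489  -0.545] [523.3 208.6  46. ]
new [ 5.02487e+02 -2.56107e+02  6.46490e+01  1.07037e+02 -7.40000e-02] [ 502.6 -258.7   23. ]
tin [501.439  30.859  87.955  89.043   0.797] [499.9  30.3  80. ]
```

View pics/p1.png

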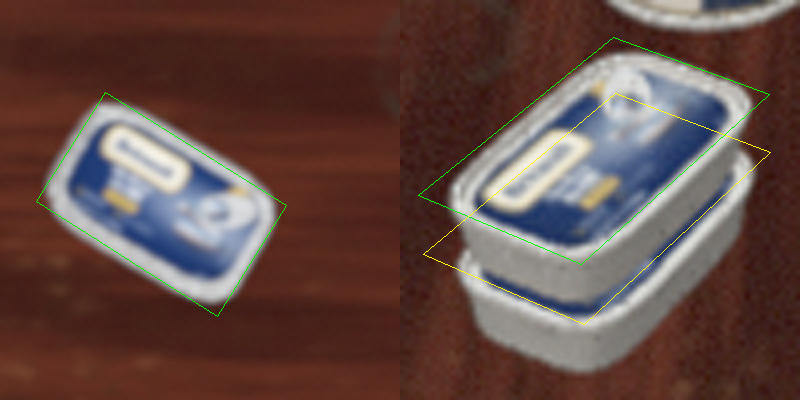

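The lid outline fits the top view well. In the side view it's about 3 px (5 mm) off, so I'll refine from the wrist camera. Next I'll turn the tool to the pile's yaw (1.026), about +100° of spin.

```bash
python3 -m creep '[{"hand":1,"spin":10},{"hand":1,"spin":10},{"hand":1,"spin":10},{"hand":1,"spin":10},{"hand":1,"spin":10}]'
python3 -m creep '[{"hand":0,"spin":10},{"hand":0,"spin":10},{"hand":0,"spin":10},{"hand":0,"spin":10},{"hand":0,"spin":10.5}]'
cat >> h.py <<'E'
def delta(x,y,z,yaw=None):
    """tool-axis shift (mm) from present pose to world TCP target, and spin (deg); shift in present axes"""
    from plant import get_obs
    from scipy.spatial.transform import Rotation as Ro
    o=get_obs();R=Ro.from_euler('xyz',o['tcp_rot']).as_matrix();d=R.T@(np.array([x,y,z])-o['tool_pos'])
    w=o['tcp_rot'][2]
    print('t',round(o['time'],2),'pos',o['tool_pos'].round(1),'rot',o['tcp_rot'].round(3),'F',o['contact_force'].round(1),'grip',round(o['grip_width'],1),'| txyz',d.round(1),'spin',None if yaw is None else round(np.degrees(w-yaw),1))
E
python3 -c "
from h import *;delta(524,209,200,1.026)"
```

```text
t 0.1 pos [185.2 490.9 240.1] rot [-3.14  -0.     2.781] F [-1.1  0.1  1. ] grip 91.7 | txyz [-416.5 -144.1   40.2] spin 100.5invalid input at $[0]: expected keys hand, tx, ty, tz, spin
invalid input at $[0]: expected keys hand, tx, ty, tz, spin
```

All five keys are required in every row.

```bash
python3 -m creep '[{"hand":1,"tx":0,"ty":0,"tz":0,"spin":10},{"hand":1,"tx":0,"ty":0,"tz":0,"spin":10},{"hand":1,"tx":0,"ty":0,"tz":0,"spin":10},{"hand":1,"tx":0,"ty":0,"tz":0,"spin":10},{"hand":1,"tx":0,"ty":0,"tz":0,"spin":10}]'
python3 -m creep '[{"hand":0,"tx":0,"ty":0,"tz":0,"spin":10},{"hand":0,"tx":0,"ty":0,"tz":0,"spin":10},{"hand":0,"tx":0,"ty":0,"tz":0,"spin":10},{"hand":0,"tx":0,"ty":0,"tz":0,"spin":10},{"hand":0,"tx":0,"ty":0,"tz":0,"spin":10.5}]'
python3 -c "
from h import *;delta(524,209,240,1.026)"
```

```text
time: 0.72
tool_pos: [185.2, 491.0, 240.3]
tcp_rot: [-3.141, 0.001, 1.902]
contact_force: [-0.5, -0.8, 0.5]
grip_width: 91.8
finger_force: 0.0
time: 1.35
tool_pos: [185.2, 491.0, 240.3]
tcp_rot: [3.142, 0.001, 1.021]
contact_force: [-0.4, -0.9, 0.6]
grip_width: 46.1
finger_force: 0.0
t 1.35 pos [185.2 491.  240.3] rot [3.142e+00 1.000e-03 1.021e+00] F [-0.4 -0.9  0.6] grip 46.1 | txyz [-6.330e+01  4.362e+02  4.000e-01] spin -0.3
```

```bash
python3 -m creep '[{"hand":0,"tx":-0.007,"ty":0.048,"tz":0,"spin":0},{"hand":0,"tx":-0.007,"ty":0.048,"tz":0,"spin":0},{"hand":0,"tx":-0.007,"ty":0.048,"tz":0,"spin":0},{"hand":0,"tx":-0.007,"ty":0.048,"tz":0,"spin":0},{"hand":0,"tx":-0.007,"ty":0.048,"tz":0,"spin":0}]'
python3 -m creep '[{"hand":0,"tx":-0.007,"ty":0.048,"tz":0,"spin":0},{"hand":0,"tx":-0.007,"ty":0.048,"tz":0,"spin":0},{"hand":0,"tx":-0.007,"ty":0.048,"tz":0,"spin":0},{"hand":0,"tx":-0.007,"ty":0.048,"tz":0,"spin":0},{"hand":0,"tx":0,"ty":0.004,"tz":0,"spin":0}]'
python3 - <<'E'
from h import *;delta(524,209,240,1.026)
from plant import cams
import pickle
c=cams.capture('wrist');pickle.dump(c,open('w1.pkl','wb'))
print((-c['R'].T@np.ravel(c['t'])).round(1))
I=c['color'].copy()
for z in(46,23):cv2.polylines(I,[np.int32(proj(c,tub(524.3,209,-.545,z)))],1,(0,255,0))
cv2.imwrite('pics/w1.png',I[...,::-1])
E
```

```text
time: 1.98
tool_pos: [373.5, 335.8, 240.5]
tcp_rot: [-3.141, 0.0, 1.027]
contact_force: [0.5, 0.5, 0.3]
grip_width: 1.1
finger_force: 0.0
time: 2.6
tool_pos: [527.5, 209.4, 239.8]
tcp_rot: [-3.141, 0.001, 1.023]
contact_force: [-1.3, 1.3, -0.1]
grip_width: 0.6
finger_force: 0.0
t 2.6 pos [527.5 209.4 239.8] rot [-3.141e+00  1.000e-03  1.023e+00] F [-1.3  1.3 -0.1] grip 0.6 | txyz [-2.2 -2.8 -0.2] spin -0.2
[569.6 275.8 384.6]
```

View pics/w1.png

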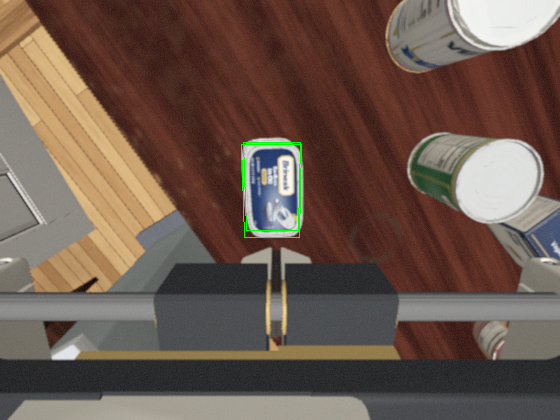

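The wrist view shows the pile's lid at about (272,187), matching the predicted yaw and about 3 px above the predicted outline. I'll measure it here.

```bash
python3 - <<'E'
from h import *
import pickle
c=pickle.load(open('w1.pkl','rb'));t=pickle.load(open('c0.pkl','rb'))['top']
x=lid(c,(225,125,320,244),46);print(np.round(x,3))
delta(x[0],x[1],90,x[4]+np.pi/2)
s=pickle.load(open('c0.pkl','rb'))['side']
# side-view check: lid fit by the wrist value
print(proj(s,[[x[0],x[1],46]]), proj(t,[[x[0],x[1],46]]))
E
```

```text
[ 5.27276e+02  2.13632e+02  6.57910e+01  1.07803e+02 -5.24000e-01]
t 2.65 pos [526.6 210.3 239.9] rot [-3.141e+00  1.000e-03  1.024e+00] F [ 0.7 -0.9  0.7] grip 0.6 | txyz [  3.3  -1.  149.9] spin -1.3
[[262.13042158 279.95729087]] [[182.47948429 198.9075229 ]]
```

Top, side and wrist estimates agree within about 3 mm, around (525,211), so I'm close enough to the middle to descend and press.

```bash
python3 -m creep '[{"hand":0,"tx":0,"ty":0,"tz":0.05,"spin":0},{"hand":0,"tx":0,"ty":0,"tz":0.05,"spin":0},{"hand":0,"tx":0,"ty":0,"tz":0.05,"spin":0},{"hand":0,"tx":0,"ty":0,"tz":0.018,"spin":-0.5},{"hand":0,"tx":0,"ty":0,"tz":0,"spin":0}]'
python3 -m creep '[{"hand":0,"tx":0,"ty":0,"tz":0.004,"spin":0},{"hand":0,"tx":0,"ty":0,"tz":0.003,"spin":0},{"hand":0,"tx":0,"ty":0,"tz":0.002,"spin":0},{"hand":0,"tx":0,"ty":0,"tz":0.001,"spin":0}]'
```

```text
time: 3.28
tool_pos: [523.8, 212.4, 71.3]
tcp_rot: [-3.139, 0.003, 1.037]
contact_force: [0.4, 0.4, -0.3]
grip_width: 0.2
finger_force: 0.0
time: 3.78
tool_pos: [525.9, 211.7, 63.0]
tcp_rot: [3.141, -0.0, 1.035]
contact_force: [-0.1, 0.7, 0.0]
grip_width: 0.2
finger_force: 0.0
```

```bash
python3 -m creep '[{"hand":0,"tx":0,"ty":0,"tz":0.001,"spin":0},{"hand":0,"tx":0,"ty":0,"tz":0,"spin":0}]'
```

```text
time: 4.03
tool_pos: [525.8, 211.6, 61.7]
tcp_rot: [-3.142, -0.0, 1.035]
contact_force: [-0.4, -0.4, -0.7]
grip_width: 0.3
finger_force: 0.0
```

```bash
python3 -m creep '[{"hand":0,"tx":0,"ty":0,"tz":0.001,"spin":0},{"hand":0,"tx":0,"ty":0,"tz":0,"spin":0}]'; python3 -m creep '[{"hand":0,"tx":0,"ty":0,"tz":0.001,"spin":0},{"hand":0,"tx":0,"ty":0,"tz":0,"spin":0}]'
```

```text
time: 4.28
tool_pos: [525.7, 211.6, 60.6]
tcp_rot: [-3.141, 0.0, 1.035]
contact_force: [-0.3, 0.5, -0.0]
grip_width: 0.3
finger_force: 0.0
time: 4.53
tool_pos: [525.9, 211.7, 59.9]
tcp_rot: [3.141, -0.0, 1.036]
contact_force: [-0.1, -0.0, 2.6]
grip_width: 0.3
finger_force: 1.0
```

```bash
python3 -m creep '[{"hand":0,"tx":0,"ty":0,"tz":0.0005,"spin":0},{"hand":0,"tx":0,"ty":0,"tz":0,"spin":0}]'
```

```text
time: 4.78
tool_pos: [525.9, 211.7, 59.9]
tcp_rot: [3.141, -0.0, 1.036]
contact_force: [-2.6, -0.7, 6.5]
grip_width: 0.6
finger_force: 3.1
```

Contact at TCP z ≈ 59.9, as predicted (46+14). I'll press a little more and hold, then lift.

```bash
python3 -m creep '[{"hand":0,"tx":0,"ty":0,"tz":0.0004,"spin":0},{"hand":0,"tx":0,"ty":0,"tz":0,"spin":0},{"hand":0,"tx":0,"ty":0,"tz":0,"spin":0},{"hand":0,"tx":0,"ty":0,"tz":0,"spin":0},{"hand":0,"tx":0,"ty":0,"tz":0,"spin":0}]'; python3 -m creep '[{"hand":0,"tx":0,"ty":0,"tz":0,"spin":0},{"hand":0,"tx":0,"ty":0,"tz":0,"spin":0},{"hand":0,"tx":0,"ty":0,"tz":-0.003,"spin":0},{"hand":0,"tx":0,"ty":0,"tz":-0.015,"spin":0},{"hand":0,"tx":0,"ty":0,"tz":-0.03,"spin":0}]'; python3 -m creep '[{"hand":0,"tx":0,"ty":0,"tz":-0.06,"spin":0},{"hand":0,"tx":0,"ty":0,"tz":-0.0625,"spin":0},{"hand":1,"tx":0,"ty":0,"tz":-0.01,"spin":0},{"hand":1,"tx":0,"ty":0,"tz":0,"spin":0}]'
python3 - <<'E'
from h import *
from plant import cams
import pickle
c=cams.capture('wrist');pickle.dump(c,open('w2.pkl','wb'))
print(np.round(lid(c,(225,125,320,248),46),3))
cv2.imwrite('pics/w2.png',c['color'][...,::-1])
# route: above the new tub, TCP at z=217+..., yaw from top camera
delta(502.5,-256,217,np.pi/2-.074)
E
```

```text
time: 5.4
tool_pos: [525.9, 211.7, 59.8]
tcp_rot: [3.141, -0.001, 1.036]
contact_force: [-2.6, -0.7, 9.9]
grip_width: 0.1
finger_force: 4.6
time: 6.02
tool_pos: [525.1, 211.5, 106.9]
tcp_rot: [-3.14, 0.002, 1.035]
contact_force: [0.1, -0.3, 0.6]
grip_width: 0.6
finger_force: 0.0
time: 6.52
tool_pos: [525.8, 211.7, 240.1]
tcp_rot: [3.14, -0.001, 1.036]
contact_force: [0.6, 1.6, -0.2]
grip_width: 15.7
finger_force: 0.0
[ 5.26674e+02  2.12656e+02  6.54910e+01  1.11019e+02 -5.09000e-01]
t 6.58 pos [525.2 211.5 238.6] rot [-3.141e+00  1.000e-03  1.035e+00] F [ 0.4 -0.3 -0.1] grip 19.9 | txyz [-413.6  219.    21.8] spin -26.4
```

```bash
python3 -m creep '[{"hand":0,"tx":0,"ty":0,"tz":0,"spin":-8.8},{"hand":0,"tx":0,"ty":0,"tz":0,"spin":-8.8},{"hand":0,"tx":0,"ty":0,"tz":0,"spin":-8.8},{"hand":0,"tx":0,"ty":0,"tz":0,"spin":0}]'
python3 - <<'E'
from h import *
delta(502.5,-256,217,np.pi/2-.074)
E
```

```text
time: 7.08
tool_pos: [525.0, 211.4, 237.2]
tcp_rot: [-3.138, 0.001, 1.495]
contact_force: [-0.2, -0.5, -0.3]
grip_width: 0.2
finger_force: 0.0
t 7.08 pos [525.  211.4 237.2] rot [-3.138e+00  1.000e-03  1.495e+00] F [-0.2 -0.5 -0.3] grip 0.2 | txyz [-467.7   13.2   20.8] spin -0.1
```

```bash
python3 -m creep '[{"hand":0,"tx":-0.052,"ty":0.0015,"tz":0,"spin":0},{"hand":0,"tx":-0.052,"ty":0.0015,"tz":0,"spin":0},{"hand":0,"tx":-0.052,"ty":0.0015,"tz":0,"spin":0},{"hand":0,"tx":-0.052,"ty":0.0015,"tz":0,"spin":0},{"hand":0,"tx":-0.052,"ty":0.0015,"tz":0,"spin":0}]'
python3 -m creep '[{"hand":0,"tx":-0.052,"ty":0.0015,"tz":0.005,"spin":0},{"hand":0,"tx":-0.052,"ty":0.0015,"tz":0.005,"spin":0},{"hand":0,"tx":-0.052,"ty":0.0015,"tz":0.005,"spin":0},{"hand":0,"tx":-0.052,"ty":0.001,"tz":0.0055,"spin":0},{"hand":0,"tx":0,"ty":0,"tz":0,"spin":0}]'
python3 - <<'E'
from h import *
delta(502.5,-256,217,np.pi/2-.074)
from plant import cams
import pickle
c=cams.capture('wrist');pickle.dump(c,open('w3.pkl','wb'))
x=lid(c,(225,125,320,244),23);print(np.round(x,3)); delta(x[0],x[1],60,np.pi/2+x[4])
cv2.imwrite('pics/w3.png',c['color'][...,::-1])
E
```

```text
time: 7.7
tool_pos: [513.1, -49.7, 238.3]
tcp_rot: [-3.14, -0.0, 1.492]
contact_force: [1.1, -0.7, 0.5]
grip_width: 0.3
finger_force: 0.0
time: 8.32
tool_pos: [502.7, -259.0, 216.8]
tcp_rot: [-3.139, -0.001, 1.488]
contact_force: [0.8, 1.5, -0.3]
grip_width: 0.2
finger_force: 0.0
t 8.32 pos [ 502.7 -259.   216.8] rot [-3.139e+00 -1.000e-03  1.488e+00] F [ 0.8  1.5 -0.3] grip 0.2 | txyz [ 3.  -0.4 -0.2] spin -0.5
[ 5.04099e+02 -2.55885e+02  6.35910e+01  1.05472e+02 -7.70000e-02]
t 8.38 pos [ 503.  -257.1  217.2] rot [-3.139e+00 -2.000e-03  1.490e+00] F [-0.2 -0.1 -0.6] grip 0.1 | txyz [  1.    1.4 157.2] spin -0.2
```

View pics/w3.png

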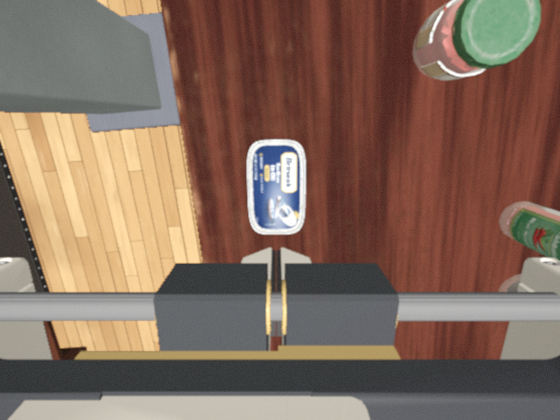

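The single tub's lid centre is at (276,186) in the wrist view, 63.6 x 105.5 mm, and it agrees with the top view to 2 mm. I'll open the hand, descend and grip.

```bash
python3 -m creep '[{"hand":1,"tx":0.001,"ty":0.001,"tz":0.03,"spin":-0.2},{"hand":1,"tx":0,"ty":0,"tz":0.03,"spin":0},{"hand":1,"tx":0,"ty":0,"tz":0.03,"spin":0},{"hand":1,"tx":0,"ty":0,"tz":0.02,"spin":0},{"hand":1,"tx":0,"ty":0,"tz":0.02,"spin":0}]'
python3 -m creep '[{"hand":1,"tx":0,"ty":0,"tz":0,"spin":0},{"hand":1,"tx":0,"ty":0,"tz":0,"spin":0},{"hand":1,"tx":0,"ty":0,"tz":0,"spin":0}]'
python3 -c "
from h import *;delta(503.5,-256,18,1.495)"
```

```text
time: 9.0
tool_pos: [504.9, -253.2, 87.8]
tcp_rot: [-3.141, -0.001, 1.499]
contact_force: [0.5, 0.2, 0.4]
grip_width: 45.8
finger_force: 0.0
time: 9.38
tool_pos: [505.5, -255.0, 89.8]
tcp_rot: [3.14, 0.001, 1.5]
contact_force: [0.2, 0.8, -0.3]
grip_width: 76.0
finger_force: 0.0
t 9.38 pos [ 505.5 -255.    89.8] rot [3.14e+00 1.00e-03 1.50e+00] F [ 0.2  0.8 -0.3] grip 76.0 | txyz [-1.1 -2.  71.8] spin 0.3
```

```bash
python3 -m creep '[{"hand":1,"tx":-0.001,"ty":-0.0015,"tz":0.02,"spin":0},{"hand":1,"tx":0,"ty":0,"tz":0.02,"spin":0},{"hand":1,"tx":0,"ty":0,"tz":0.02,"spin":0},{"hand":1,"tx":0,"ty":0,"tz":0.01,"spin":0},{"hand":1,"tx":0,"ty":0,"tz":0,"spin":0}]'
python3 -c "
from h import *;delta(503.5,-256,18,1.495)"
python3 -m creep '[{"hand":0,"tx":0,"ty":0,"tz":0,"spin":0},{"hand":0,"tx":0,"ty":0,"tz":0,"spin":0},{"hand":0,"tx":0,"ty":0,"tz":0,"spin":0},{"hand":0,"tx":0,"ty":0,"tz":0,"spin":0},{"hand":0,"tx":0,"ty":0,"tz":0,"spin":0}]'
```

```text
time: 10.0
tool_pos: [503.3, -255.9, 18.7]
tcp_rot: [-3.141, -0.0, 1.5]
contact_force: [-0.3, -0.2, 1.2]
grip_width: 91.6
finger_force: 0.0
t 10.0 pos [ 503.3 -255.9   18.7] rot [-3.141 -0.     1.5  ] F [-0.3 -0.2  1.2] grip 91.6 | txyz [-0.1  0.2  0.7] spin 0.3
time: 10.62
tool_pos: [503.5, -256.1, 19.1]
tcp_rot: [3.141, 0.0, 1.5]
contact_force: [-0.4, -1.0, 3.0]
grip_width: 59.3
finger_force: 30.0
```

```bash
python3 -m creep '[{"hand":0,"tx":0,"ty":0,"tz":-0.005,"spin":0},{"hand":0,"tx":0,"ty":0,"tz":-0.025,"spin":0},{"hand":0,"tx":0,"ty":0,"tz":-0.05,"spin":0},{"hand":0,"tx":0,"ty":0,"tz":-0.05,"spin":0},{"hand":0,"tx":0,"ty":0,"tz":-0.05,"spin":0}]'
python3 - <<'E'
from h import *
delta(525.5,212,200,1.035)
from plant import cams
import pickle
c=cams.capture('wrist');pickle.dump(c,open('w4.pkl','wb'))
cv2.imwrite('pics/w4.png',c['color'][...,::-1])
E
```

```text
time: 11.25
tool_pos: [503.1, -255.8, 200.4]
tcp_rot: [-3.141, -0.0, 1.5]
contact_force: [1.4, -1.0, -1.4]
grip_width: 59.3
finger_force: 30.0
t 11.25 pos [ 503.1 -255.8  200.4] rot [-3.141 -0.     1.5  ] F [ 1.4 -1.  -1.4] grip 59.3 | txyz [468.2 -10.9   0.6] spin 26.6
```

View pics/w4.png

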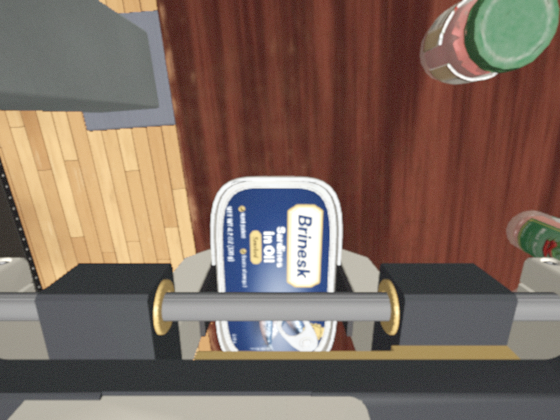

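The tub is held straight in the hand, with lid sides at columns ~211 and ~342 and its far end at row ~177. I'll work out its in-hand offset and compare it with the pile's lid in the tool frame.

```bash
python3 - <<'E'
from h import *
import pickle
def T(p,tcp,yaw):
    d=np.array(p)[:2]-tcp[:2];c,s=np.cos(yaw),np.sin(yaw);return np.round([c*d[0]+s*d[1], s*d[0]-c*d[1]],1)
c=pickle.load(open('w4.pkl','rb'));tcp=np.array([503.3,-255.9,200.4]);z=tcp[2]+4.1
P=ray(c,[(276.5,176.5),(211,235),(342,235)],z);print('hand far,L,R',[T(p,tcp,1.4985) for p in P])
# pile and new tub from wrist: (image, TCP, yaw, z, box)
for f,tcp,yaw,z,b in(('w1',(526.8,210,240),1.024,46,(225,125,320,244)),('w2',(525.6,211.6,239.5),1.035,46,(225,125,320,242)),('w3',(502.9,-257.8,217),1.489,23,(225,125,320,244))):
    c=pickle.load(open(f+'.pkl','rb'));x=lid(c,b,z)
    print(f,'tool-frame centre',T(x,tcp,yaw),'size',np.round(x[2:4],1),'yaw',round(x[4],3))
E
```

```text
hand far,L,R [array([52.2,  1.2]), array([ 24.1, -29.9]), array([24.2, 32.4])]
w1 tool-frame centre [ 3.3 -1.5] size [ 65.8 107.8] yaw -0.524
w2 tool-frame centre [1.5 0.4] size [ 65.5 111. ] yaw -0.509
w3 tool-frame centre [2. 1.] size [ 63.6 105.5] yaw -0.077
```

The pile's outline measures slightly too large, so the lower tub or a finger may be contaminating it. I'll look at it enlarged.

```bash
python3 - <<'E'
from h import *
import pickle
o=[]
for f in('w1','w2'):
    c=pickle.load(open(f+'.pkl','rb'));I=cv2.resize(c['color'][120:260,220:320],None,fx=4,fy=4,interpolation=cv2.INTER_CUBIC)
    x=lid(c,(225,125,320,242),46)
    for z,col in((46,(0,255,0)),):cv2.polylines(I,[np.int32((proj(c,tub(x[0],x[1],x[4],z))-[220,120]+.5)*4)],1,col)
    o.append(I)
cv2.imwrite('pics/w12.png',np.hstack(o)[...,::-1])
E
```

```text
(no output)
```

View pics/w12.png

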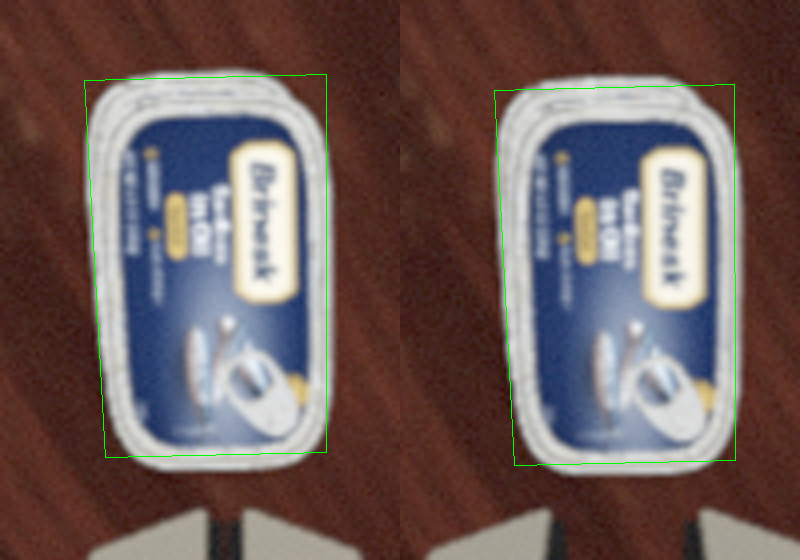

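The lower tub's rim pokes out at the upper left and contaminates the outline. I'll fit the blue label panel instead, calibrated on the single tub's clean picture (w3).

```bash
cat >> h.py <<'E'
def panel(c,box,z):
    """blue label panel (convex hull of blue pixels) -> world rect"""
    x0,y0,x1,y1=box; im=cv2.resize(c['color'][y0:y1,x0:x1],None,fx=4,fy=4,interpolation=cv2.INTER_CUBIC).astype(int)
    m=((im[...,2]-im[...,0])>30).astype(np.uint8); m=cv2.morphologyEx(m,cv2.MORPH_OPEN,np.ones((5,5)))
    ct=max(cv2.findContours(m,0,2)[0],key=cv2.contourArea)[:,0]
    (cx,cy),(w,h),a=cv2.minAreaRect(ray(c,(ct+.5)/4-.5+[x0,y0],z)[:,:2].astype(np.float32))
    return cx,cy,min(w,h),max(w,h),np.radians(a if h>w else a-90)
def T(p,tcp,yaw):
    d=np.array(p)[:2]-np.array(tcp)[:2];c,s=np.cos(yaw),np.sin(yaw);return np.round([c*d[0]+s*d[1], s*d[0]-c*d[1]],1)
E
python3 - <<'E'
from h import *
import pickle
for f,tcp,yaw,z in(('w1',(526.8,210,240),1.024,46),('w2',(525.6,211.6,239.5),1.035,46),('w3',(502.9,-257.8,217),1.489,23)):
    c=pickle.load(open(f+'.pkl','rb'));x=panel(c,(225,125,320,242),z)
    print(f,np.round(x,3),'tool-frame centre',T(x,tcp,yaw),'rel yaw',round(x[4]+np.pi/2-yaw,3))
t=pickle.load(open('c0.pkl','rb'))['top']
print('top',np.round(panel(t,(150,168,222,234),46),3),np.round(panel(t,(385,185,465,245),23),3))
E
```

```text
w1 [ 5.26585e+02  2.09783e+02  5.04970e+01  9.21890e+01 -5.10000e-01] tool-frame centre [-0.3 -0.1] rel yaw 0.037
w2 [ 5.26698e+02  2.09784e+02  5.05760e+01  9.18270e+01 -5.14000e-01] tool-frame centre [-1.   1.9] rel yaw 0.021
w3 [ 5.03921e+02 -2.56056e+02  5.04470e+01  9.22100e+01 -7.20000e-02] tool-frame centre [1.8 0.9] rel yaw 0.01
top [ 5.25599e+02  2.08742e+02  4.93610e+01  9.15410e+01 -5.03000e-01] [ 5.03136e+02 -2.56200e+02  4.94770e+01  9.13360e+01 -4.70000e-02]
```

The panel fits are consistent: the upper tub is at (526.6, 209.8) with yaw −0.512. Allowing for ~0.7 mm camera bias along the closing line, the placing TCP is (526, 210.1) at tool yaw 1.059.

```bash
python3 -m creep '[{"hand":0,"tx":0,"ty":0,"tz":0,"spin":8.4},{"hand":0,"tx":0,"ty":0,"tz":0,"spin":8.4},{"hand":0,"tx":0,"ty":0,"tz":0,"spin":8.4},{"hand":0,"tx":0,"ty":0,"tz":0,"spin":0},{"hand":0,"tx":0,"ty":0,"tz":0,"spin":0}]'
python3 -c "
from h import *;delta(526,210.1,200,1.059)"
```

```text
time: 11.92
tool_pos: [503.3, -255.9, 198.6]
tcp_rot: [-3.141, -0.0, 1.063]
contact_force: [0.3, -0.4, -1.0]
grip_width: 59.1
finger_force: 30.0
t 11.93 pos [ 503.3 -255.9  198.6] rot [-3.141 -0.     1.063] F [ 0.3 -0.4 -1. ] grip 59.1 | txyz [ 418.2 -206.9   -1.2] spin 0.2
```

```bash
python3 -m creep '[{"hand":0,"tx":0.025,"ty":-0.0125,"tz":0,"spin":0.2},{"hand":0,"tx":0.045,"ty":-0.0222,"tz":0,"spin":0},{"hand":0,"tx":0.045,"ty":-0.0222,"tz":0,"spin":0},{"hand":0,"tx":0.045,"ty":-0.0222,"tz":0,"spin":0},{"hand":0,"tx":0.045,"ty":-0.0222,"tz":0,"spin":0}]'
python3 -m creep '[{"hand":0,"tx":0.045,"ty":-0.0222,"tz":0,"spin":0},{"hand":0,"tx":0.045,"ty":-0.0222,"tz":0,"spin":0},{"hand":0,"tx":0.045,"ty":-0.0222,"tz":0,"spin":0},{"hand":0,"tx":0.045,"ty":-0.0222,"tz":0,"spin":0},{"hand":0,"tx":0.028,"ty":-0.014,"tz":0.01,"spin":0}]'
python3 -m creep '[{"hand":0,"tx":0.005,"ty":-0.0028,"tz":0.03,"spin":0},{"hand":0,"tx":0,"ty":0,"tz":0.03,"spin":0},{"hand":0,"tx":0,"ty":0,"tz":0.02,"spin":0},{"hand":0,"tx":0,"ty":0,"tz":0,"spin":0},{"hand":0,"tx":0,"ty":0,"tz":0,"spin":0}]'
python3 -c "
from h import *;delta(526,210.1,68,1.059)"
```

```text
time: 12.55
tool_pos: [515.9, -26.1, 198.9]
tcp_rot: [3.141, -0.0, 1.058]
contact_force: [-0.2, 1.2, -1.5]
grip_width: 59.0
finger_force: 30.0
time: 13.18
tool_pos: [529.0, 206.4, 189.4]
tcp_rot: [3.14, -0.002, 1.06]
contact_force: [-0.2, -0.3, -1.0]
grip_width: 59.3
finger_force: 30.0
time: 13.8
tool_pos: [529.4, 209.8, 109.7]
tcp_rot: [3.141, -0.001, 1.057]
contact_force: [0.3, 0.0, -0.7]
grip_width: 59.0
finger_force: 30.0
t 13.8 pos [529.4 209.8 109.7] rot [ 3.141e+00 -1.000e-03  1.057e+00] F [ 0.3  0.  -0.7] grip 59.0 | txyz [-1.5 -3.1 41.7] spin -0.1
```

```bash
python3 -m creep '[{"hand":0,"tx":-0.0015,"ty":-0.003,"tz":0.01,"spin":0},{"hand":0,"tx":0,"ty":0,"tz":0.015,"spin":0},{"hand":0,"tx":0,"ty":0,"tz":0.013,"spin":0},{"hand":0,"tx":0,"ty":0,"tz":0,"spin":0},{"hand":0,"tx":0,"ty":0,"tz":0,"spin":0}]'
python3 - <<'E'
from h import *
from plant import cams
import pickle
for i in range(3):delta(526,210.1,65,1.059)
d={n:cams.capture(n) for n in('side','top')};pickle.dump(d,open('c5.pkl','wb'))
I=cv2.resize(d['side']['color'][230:340,210:320],(480,480),interpolation=2)
I2=cv2.resize(d['top']['color'][160:240,145:225],(320,480)[:1]*2,interpolation=2);I2=cv2.copyMakeBorder(I2,0,160,0,0,0)
cv2.imwrite('pics/p5.png',np.hstack([I,I2])[...,::-1])
E
```

```text
time: 14.42
tool_pos: [525.7, 209.9, 70.8]
tcp_rot: [3.141, -0.0, 1.056]
contact_force: [0.8, -0.1, -0.9]
grip_width: 59.4
finger_force: 30.0
t 14.43 pos [525.7 209.9  70.8] rot [ 3.141 -0.     1.056] F [ 0.8 -0.1 -0.9] grip 59.4 | txyz [0.3 0.2 5.8] spin -0.2
t 14.43 pos [525.7 209.9  70.8] rot [ 3.141 -0.     1.056] F [ 0.8 -0.1 -0.9] grip 59.4 | txyz [0.3 0.2 5.8] spin -0.2
t 14.43 pos [525.7 209.9  70.8] rot [ 3.141 -0.     1.056] F [ 0.8 -0.1 -0.9] grip 59.4 | txyz [0.3 0.2 5.8] spin -0.2
```

View pics/p5.png

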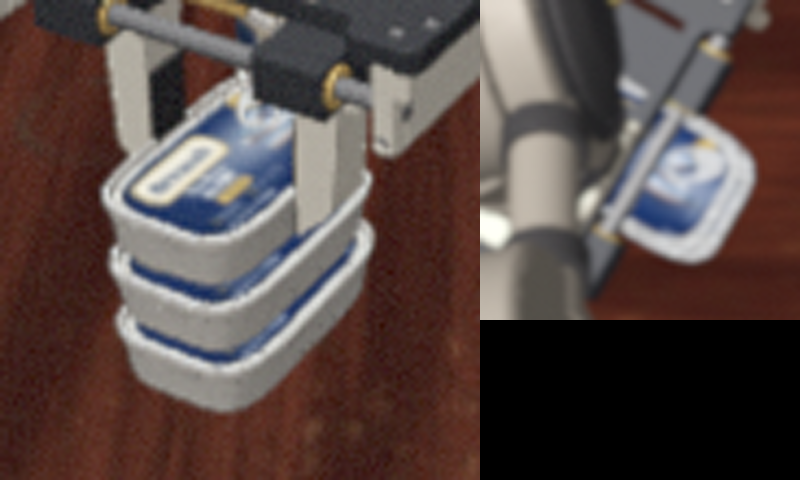

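The held tub hovers squarely over the pile, about 5 mm above it. I'll lower it to contact.

```bash
python3 -m creep '[{"hand":0,"tx":0,"ty":0,"tz":0.002,"spin":0},{"hand":0,"tx":0,"ty":0,"tz":0.0015,"spin":0},{"hand":0,"tx":0,"ty":0,"tz":0,"spin":0}]'; python3 -m creep '[{"hand":0,"tx":0,"ty":0,"tz":0.001,"spin":0},{"hand":0,"tx":0,"ty":0,"tz":0,"spin":0}]'
```

```text
time: 14.9
tool_pos: [525.4, 209.9, 67.3]
tcp_rot: [-3.141, -0.0, 1.056]
contact_force: [0.3, -0.4, -0.7]
grip_width: 59.3
finger_force: 30.0
time: 15.15
tool_pos: [525.4, 209.9, 66.3]
tcp_rot: [-3.142, -0.0, 1.056]
contact_force: [-0.0, 0.0, -0.7]
grip_width: 59.3
finger_force: 30.0
```

```bash
python3 -m creep '[{"hand":0,"tx":0,"ty":0,"tz":0.0007,"spin":0},{"hand":0,"tx":0,"ty":0,"tz":0,"spin":0}]'
```

```text
time: 15.4
tool_pos: [525.4, 209.9, 65.6]
tcp_rot: [-3.142, -0.0, 1.056]
contact_force: [-0.3, 0.3, -0.8]
grip_width: 59.0
finger_force: 30.0
```

```bash
python3 -m creep '[{"hand":0,"tx":0.0002,"ty":0.0003,"tz":0.0005,"spin":0},{"hand":0,"tx":0,"ty":0,"tz":0,"spin":0}]';python3 -m creep '[{"hand":0,"tx":0,"ty":0,"tz":0.0004,"spin":0},{"hand":0,"tx":0,"ty":0,"tz":0,"spin":0}]'
```

```text
time: 15.65
tool_pos: [525.9, 209.9, 65.1]
tcp_rot: [-3.142, -0.0, 1.056]
contact_force: [-0.8, -0.5, -1.7]
grip_width: 59.0
finger_force: 30.0
time: 15.9
tool_pos: [525.8, 209.9, 64.8]
tcp_rot: [3.142, -0.0, 1.056]
contact_force: [-0.0, -0.1, -1.5]
grip_width: 59.1
finger_force: 30.0
```

```bash
python3 -m creep '[{"hand":0,"tx":0,"ty":0,"tz":0.0004,"spin":0},{"hand":0,"tx":0,"ty":0,"tz":0,"spin":0}]';python3 -m creep '[{"hand":0,"tx":0,"ty":0,"tz":0.0003,"spin":0},{"hand":0,"tx":0,"ty":0,"tz":0,"spin":0}]'
```

```text
time: 16.15
tool_pos: [525.9, 209.9, 64.7]
tcp_rot: [3.141, -0.0, 1.056]
contact_force: [-1.2, -0.9, 4.6]
grip_width: 59.1
finger_force: 30.0
time: 16.4
tool_pos: [525.9, 209.9, 64.7]
tcp_rot: [3.141, -0.0, 1.057]
contact_force: [-1.8, -1.3, 6.8]
grip_width: 59.2
finger_force: 30.0
```

It's seated, with 7 N at z=64.7. I'll ease off and release.

```bash
python3 -m creep '[{"hand":0,"tx":0,"ty":0,"tz":-0.0003,"spin":0},{"hand":0.7,"tx":0,"ty":0,"tz":0,"spin":0},{"hand":0.75,"tx":0,"ty":0,"tz":0,"spin":0},{"hand":0.85,"tx":0,"ty":0,"tz":0,"spin":0},{"hand":0.9,"tx":0,"ty":0,"tz":0,"spin":0}]'
python3 -m creep '[{"hand":0.9,"tx":0,"ty":0,"tz":0,"spin":0},{"hand":0.9,"tx":0,"ty":0,"tz":-0.005,"spin":0},{"hand":0.9,"tx":0,"ty":0,"tz":-0.02,"spin":0},{"hand":0.9,"tx":0,"ty":0,"tz":-0.04,"spin":0},{"hand":0.9,"tx":0,"ty":0,"tz":-0.05,"spin":0}]'
python3 -m creep '[{"hand":0,"tx":0,"ty":0,"tz":-0.0625,"spin":0},{"hand":0,"tx":0,"ty":0,"tz":-0.02,"spin":0},{"hand":0,"tx":0,"ty":0,"tz":0,"spin":0},{"hand":0,"tx":0,"ty":0,"tz":0,"spin":0},{"hand":0,"tx":0,"ty":0,"tz":0,"spin":0}]'
python3 -m creep '[{"hand":0,"tx":0,"ty":0,"tz":0,"spin":0},{"hand":0,"tx":0,"ty":0,"tz":0,"spin":0},{"hand":0,"tx":0,"ty":0,"tz":0,"spin":0}]'
python3 - <<'E'
from h import *
from plant import cams
import pickle
delta(526,210.1,95,1.059)
d={n:cams.capture(n) for n in('wrist','side')};pickle.dump(d,open('c6.pkl','wb'));c=d['wrist']
print('wrist panel',np.round(panel(c,(205,105,340,250),69),3))
A=cv2.resize(c['color'][100:260,215:335],(360,480),interpolation=2);B=cv2.resize(d['side']['color'][230:340,215:315],(436,480),interpolation=2)
cv2.imwrite('pics/p6.png',np.hstack([A,B])[...,::-1])
E
```

```text
time: 17.02
tool_pos: [525.8, 209.9, 64.2]
tcp_rot: [-3.141, 0.0, 1.056]
contact_force: [-0.7, -0.2, -0.6]
grip_width: 81.3
finger_force: 0.0
time: 17.65
tool_pos: [525.2, 209.7, 180.1]
tcp_rot: [-3.14, 0.001, 1.056]
contact_force: [1.1, 0.6, -0.5]
grip_width: 82.7
finger_force: 0.0
time: 18.27
tool_pos: [525.2, 209.7, 260.1]
tcp_rot: [-3.139, 0.002, 1.056]
contact_force: [-0.2, -0.1, 0.5]
grip_width: 37.0
finger_force: 0.0
time: 18.65
tool_pos: [525.8, 209.9, 261.6]
tcp_rot: [-3.141, 0.0, 1.056]
contact_force: [-0.2, 0.4, 0.3]
grip_width: 7.1
finger_force: 0.0
t 18.65 pos [525.8 209.9 261.6] rot [-3.141  0.     1.056] F [-0.2  0.4  0.3] grip 7.1 | txyz [3.000e-01 1.000e-01 1.666e+02] spin -0.1
wrist panel [ 5.27411e+02  2.09835e+02  5.03380e+01  9.15190e+01 -5.12000e-01]
```

View pics/p6.png

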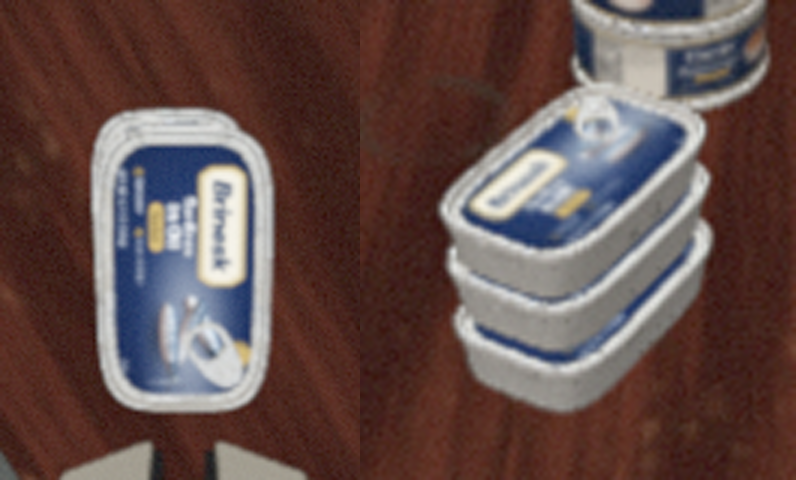

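The new tub sits squarely, with its panel centre within 1 mm of the tub below and the same yaw. Now I'll press it with closed fingertips, expecting contact at z ≈ 83.

```bash
python3 -m creep '[{"hand":0,"tx":0,"ty":0.0005,"tz":0.05,"spin":0},{"hand":0,"tx":0,"ty":0,"tz":0.05,"spin":0},{"hand":0,"tx":0,"ty":0,"tz":0.05,"spin":0},{"hand":0,"tx":0,"ty":0,"tz":0.018,"spin":0},{"hand":0,"tx":0,"ty":0,"tz":0,"spin":0}]'
python3 -m creep '[{"hand":0,"tx":0,"ty":0,"tz":0.004,"spin":0},{"hand":0,"tx":0,"ty":0,"tz":0.003,"spin":0},{"hand":0,"tx":0,"ty":0,"tz":0,"spin":0},{"hand":0,"tx":0,"ty":0,"tz":0,"spin":0}]'
```

```text
time: 19.38
tool_pos: [525.4, 209.5, 92.5]
tcp_rot: [-3.139, 0.002, 1.056]
contact_force: [-0.7, -0.4, 0.3]
grip_width: 0.2
finger_force: 0.0
time: 19.88
tool_pos: [526.4, 209.7, 87.3]
tcp_rot: [3.141, -0.001, 1.056]
contact_force: [0.3, 0.4, -1.0]
grip_width: 0.6
finger_force: 0.0
```

```bash
python3 -m creep '[{"hand":0,"tx":0,"ty":0,"tz":0.0015,"spin":0},{"hand":0,"tx":0,"ty":0,"tz":0.001,"spin":0},{"hand":0,"tx":0,"ty":0,"tz":0,"spin":0},{"hand":0,"tx":0,"ty":0,"tz":0,"spin":0}]';python3 -m creep '[{"hand":0,"tx":0,"ty":0,"tz":0.001,"spin":0},{"hand":0,"tx":0,"ty":0,"tz":0,"spin":0},{"hand":0,"tx":0,"ty":0,"tz":0,"spin":0}]'
```

```text
time: 20.38
tool_pos: [526.3, 209.7, 84.3]
tcp_rot: [3.142, -0.0, 1.056]
contact_force: [0.5, 0.9, 0.0]
grip_width: 0.7
finger_force: 0.0
time: 20.75
tool_pos: [526.3, 209.7, 83.3]
tcp_rot: [3.142, -0.0, 1.056]
contact_force: [-0.1, 0.8, 0.3]
grip_width: 0.4
finger_force: 0.0
```

```bash
python3 -m creep '[{"hand":0,"tx":0,"ty":0,"tz":0.001,"spin":0},{"hand":0,"tx":0,"ty":0,"tz":0,"spin":0}]';python3 -m creep '[{"hand":0,"tx":0,"ty":0,"tz":0.0005,"spin":0},{"hand":0,"tx":0,"ty":0,"tz":0,"spin":0}]'
```

```text
time: 21.0
tool_pos: [526.4, 209.7, 82.7]
tcp_rot: [3.141, -0.0, 1.056]
contact_force: [-1.2, -1.0, 3.7]
grip_width: 0.3
finger_force: 1.8
time: 21.25
tool_pos: [526.4, 209.7, 82.7]
tcp_rot: [3.141, -0.001, 1.056]
contact_force: [-3.2, -1.0, 8.3]
grip_width: 0.5
finger_force: 3.8
```

```bash
python3 -m creep '[{"hand":0,"tx":0,"ty":0,"tz":0.0002,"spin":0},{"hand":0,"tx":0,"ty":0,"tz":0,"spin":0},{"hand":0,"tx":0,"ty":0,"tz":0,"spin":0},{"hand":0,"tx":0,"ty":0,"tz":0,"spin":0},{"hand":0,"tx":0,"ty":0,"tz":0,"spin":0}]'; python3 -m creep '[{"hand":0,"tx":0,"ty":0,"tz":0,"spin":0},{"hand":0,"tx":0,"ty":0,"tz":0,"spin":0},{"hand":0,"tx":0,"ty":0,"tz":-0.003,"spin":0},{"hand":0,"tx":0,"ty":0,"tz":-0.015,"spin":0},{"hand":0,"tx":0,"ty":0,"tz":-0.03,"spin":0}]'; python3 -m creep '[{"hand":0,"tx":0,"ty":0,"tz":-0.06,"spin":0},{"hand":0,"tx":0,"ty":0,"tz":-0.06,"spin":0},{"hand":0,"tx":0,"ty":0,"tz":-0.01,"spin":0},{"hand":0,"tx":0,"ty":0,"tz":0,"spin":0},{"hand":0,"tx":0,"ty":0,"tz":0,"spin":0}]'
python3 - <<'E'
from h import *
from plant import cams
import pickle
delta(526,210.1,95,1.059)
d={n:cams.capture(n) for n in('wrist','side')};c=d['wrist']
print('wrist panel',np.round(panel(c,(205,105,340,250),69),3))
s0=pickle.load(open('c0.pkl','rb'))['side']['color'];x=d['side']['color']
print('tin change',np.abs(s0[198:252,262:310].astype(int)-x[198:252,262:310]).mean())
cv2.imwrite('pics/s7.png',x[...,::-1])
E
```

```text
time: 21.88
tool_pos: [526.4, 209.7, 82.7]
tcp_rot: [3.141, -0.001, 1.056]
contact_force: [-3.1, -1.1, 9.5]
grip_width: 0.4
finger_force: 4.5
time: 22.5
tool_pos: [525.6, 209.5, 129.7]
tcp_rot: [-3.14, 0.002, 1.056]
contact_force: [-0.0, 0.2, -0.7]
grip_width: 0.3
finger_force: 0.0
time: 23.12
tool_pos: [525.5, 209.4, 257.9]
tcp_rot: [-3.139, 0.002, 1.056]
contact_force: [0.6, 0.4, 0.2]
grip_width: 0.5
finger_force: 0.0
t 23.12 pos [525.5 209.4 257.9] rot [-3.139e+00  2.000e-03  1.056e+00] F [0.6 0.4 0.2] grip 0.5 | txyz [  1.2   0.5 162.9] spin -0.2
wrist panel [ 5.27515e+02  2.10012e+02  5.04540e+01  9.18610e+01 -5.14000e-01]
tin change 2.809284979423868
```

View pics/s7.png

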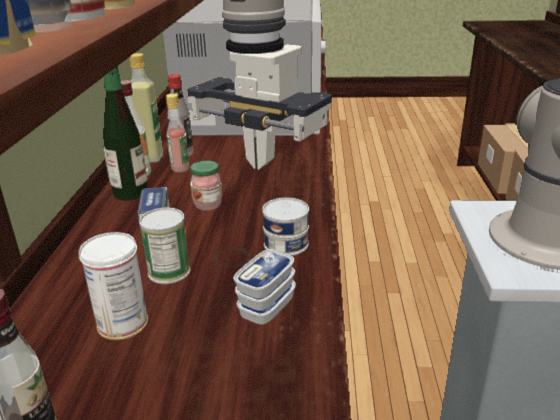

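The three tubs stand square at about (265,285), the tins at (286,226) are unchanged, and the arm is clear, so I'm handing in the job.

```bash
python3 -c "
from plant import close_job;print(close_job())"
```

```text
the job is handed in; nothing more can be done
None
```

The job is handed in: I pressed the upper tub (about 10 N), set the third on it within about 1 mm, let go and pressed that one the same way; the last pictures show the pile and the tins where they stood.

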